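Clamp the brass tube in the V-block fixture

TASK

Pick the brass-coloured tube from among the three tubes and lay it gently in the V-notches of the blue clamping fixture, about centred end to end, and let go of it while the strap is still swung aside. Then swing the strap with the red knob across over the tube until it stops, leaving the tube lying fully down in both notches.

Things in the scene. Friction and masses are not known exactly. Their poses are not given: they have to be found in the camera images.
- tube: Brass-coloured tube, 32 mm diameter, 150 long, 0.25 kg. Origin at its middle on the axis, y along it. Lies level on a black cradle fixed to the bench, axis 34 mm above the bench; held only near the ends, so its middle 60 mm is free to grip across, over a 4 mm slab. An aluminium and a blue tube, same size, lie on like cradles, 105 mm apart; order varies.
- vblock: Fixture fixed to bench, dark base 136 x 150 x 10 mm. Origin: centre of its underside, z up, y along the notches. Blue V supports at y = -50 and 50 mm, each 25 thick, 80 wide, 63 high; 90-degree notches, mouth 52 wide, centred on x = 0. Seated tube: axis along y at x = 0, 60 mm above origin. Steel posts 79 mm high at y = 50: strap pivot at x = 52, rest pin at x = -53.
- strap (a joint): Aluminium strap's angle on its upright pivot, rad, growing anticlockwise from above. 0: aside, pointing along the fixture's +y, clear of the tube. 1.57: end stop, pointing along the fixture's -x across the tube. 22 mm wide, underside 79, top 87 mm above fixture origin: clears a seated tube by 3 mm. Light friction (1.2 N at the knob), stays where left; starts at 0 to 0.4.
- strap_knob (a point): Grip point on the strap's upright round red knob, 16 mm diameter, 38 mm tall on top of the strap, 105 mm from the pivot axis. The point is on the knob's axis, 23 mm above the strap's top, 15 mm below the knob's top, 110 mm above the fixture's origin; it moves with the strap.
Not all that is in view belongs to the job. There is more than one size of the tube; the job needs the middle-sized.

How it is judged:
By the outcome, as a careful person would: the job done as asked, in the order asked, and still so for the second after the job is handed in, with the robot touching nothing.
It also fails if it takes over 50 s, if anything falls off the work surface, if the arm or the gripper's body presses on something with over 40 N, if the wrist force passes 120 N, or if a joint passes its speed limit or range.

ROBOT

A 6-joint arm with a two-finger parallel gripper is mounted at the origin on the work surface. World frame = base frame: x ahead of the robot, y to its left, z up, the work surface at z = 0. Lengths are in mm, angles in rad, forces in N, time in s.
With the tool pointing down it reaches from about 350 to 975 mm from the base axis. Payload 7.1 kg.
Tool frame: the origin (TCP) lies midway between the tips of the shut fingers; the grasp point (between the pads) lies 19 mm behind it (ctrl.tcp_to_grasp is the distance from the TCP to the grasp point, in mm); z points along the fingers, y is the line along which they close (so a half turn about z gives the same grasp; the last joint's range is limited). The gripper opens to 88 mm and grips with 3 to 60 N. Pads are 20 mm wide; open, the fingers measure 115 mm over their backs; the gripper's body (75 mm by 178 mm) begins 61 mm behind the grasp point.
Start: joints at [1.25, 0.423, 1.63, -0, 1.089, -0.019], TCP at [185.743, 596.745, 222.675] pointing down, gripper open.
Joint ranges: [-3, 3], [-0.9, 2.11], [0.09, 2.58], [-1.31, 4.45], [0.11, 2.69], [-2.54, 2.54]. Speed limits (rad/s): [2.39, 2.39, 3.01, 3.14, 3.14, 3.14].

INTERFACE

Orientations are given as a rotation vector (axis times angle).
In Python, from workcell import get_obs, cams, ticket, boxes_of, ctrl gives the robot as it stands.
- The arm moves only by the shell command python3 -m creep 'ROWS' [OPENING]. ROWS is JSON, one flat list of numbers, 4 for each row, row after row: the shift along the world's x, y, z in m, then the turn about the world's z in rad. In form: [tx, ty, tz, spin, tx, ty, tz, spin, ...]. A call has 1 to 10 rows; each row is the pose to reach, as a shift and turn from the pose commanded when the call began; what a row does not reach only later rows make up. A row lasts 1/12 s, in which the tool goes at most 41.7 mm and 7.16 degrees, less where a joint would pass 70% of its speed; a pose out of reach is approached as far as the arm can. A call with a gripper value outside its range is refused whole. OPENING is the opening, from 0 (shut) to 1 (fully open), set as the call begins (- or left out, the last holds). The fingers move at their own pace and stop on an object; the grip force is fixed at half the most. Time passes only in rows, so rows that repeat a pose let the fingers close. It gives the time, the measured TCP pose, the force, the opening and the grip force at its end, in the units of the state.
- get_obs(): the state, without advancing time (a new reading comes with each control period).
- cams.get_image(name): name is "scene" or "top" or "wrist"; returns (picture, depth): 480x640x3 uint8, red, green, blue; 480x640 float32, mm along the optical axis (not along the pixel's ray), 0 where there is no reading.
- cams.get_calibration(name): a dict with "mtx" (3x3 intrinsics, pixels), "R" (3x3) and "t" (3): a world point X has camera coordinates R X + t; the wrist camera has in their place "mount" (4x4, takes a point from camera to tool coordinates, whose origin is the TCP and whose axes are the flange's). Camera axes: x right, y down, z forward; pixel columns grow to the right and rows downward; lengths in mm; the calibration is good to about 2 mm. A picture is of the moment at which its call begins: read the wrist's pose just before it. get_calibration takes no time and is no camera call.
- ticket.close_job(): hands the job in; it is judged then, once.
Trained networks look in the newest picture that a camera, given by its name, has taken for a name from the list of things; names that differ only in an ending like _2 or _b are one class to them, and where a whole thing is asked for, a point or a joint stands for the part that bears it (a point fixed in the world has none). Each returns a list of dicts, best first, with "score" (0 to 1); they miss things now and then, are a little off and sometimes report something else, mostly with a low value. They report only what shows in the picture. A call takes as long as a camera call. They do not tell look-alikes from the thing itself.
- boxes_of(camera, target): "centre" ([column, row] in pixels, amid what is visible of it).
The state is a dict: "t": time; "qpos": joint angles; "qvel": joint speeds; "joint_torque": joint torques, N m; "ee_pos": TCP position; "orientation": TCP orientation; "ft_force": force on the tool from outside, world axes, zero at the start; "moment": the same for the moment, N m; "width": finger opening in mm; "grasp_force": force on a finger pad.
Only numpy, scipy, OpenCV 4.12 (cv2) and the standard library are available. Lean on these libraries where they do the work, as an engineer would, in place of code of your own. Each camera call takes 0.05 s, during which the arm holds its last target. There are 200 camera calls.

## Working session

There is one attempt and no reset: what is moved stays moved. The work goes in short steps, Python scripts to look and compute and a shell command to move; the robot and the scene stay as the last step left them, time stands still between calls to the robot, and variables do not carry over. Pictures are saved under pics/ and viewed, at most 10 in all, crops included, and the job is handed in when it is done.

```bash
mkdir -p pics
cat > h.py <<'E'
import numpy as np,cv2
from workcell import get_obs,cams,ticket,boxes_of,ctrl
from scipy.spatial.transform import Rotation as Ro
def pts(name,d):
    c=cams.get_calibration(name);K=np.array(c["mtx"])
    v,u=np.mgrid[0:480,0:640]
    P=np.stack([(u-K[0,2])/K[0,0]*d,(v-K[1,2])/K[1,1]*d,d],-1)
    return (P-np.array(c["t"]).ravel())@np.array(c["R"])
def save(n,im): cv2.imwrite(f"pics/{n}.png",im[...,::-1])
E
python3 - <<'E'
from h import *
o=get_obs();print(o["t"],o["ee_pos"],o["orientation"],o["width"])
for n in("top","scene"):
    im,d=cams.get_image(n);save(n,im);np.save(n+".npy",d);np.save(n+"im.npy",im)
    W=pts(n,d)
    for t in("tube","vblock","strap","strap_knob"):
        for b in boxes_of(n,t):
            u,v=map(int,b["centre"]);print(n,t,(u,v),round(b["score"],2),W[v,u].round(0),im[v,u])
E
```

```text
0.0 [185.54835021 596.22462681 221.91515871] [-4.72210792e-01 -3.10563629e+00  2.38653330e-03] 87.74285780593361
top tube (389, 311) 0.92 [ 319. -288.   28.] [175 139  80]
top tube (366, 159) 0.83 [ 669. -232.   45.] [160 127  75]
top tube (514, 193) 0.81 [ 594. -575.   43.] [165 132  76]
top vblock (245, 219) 0.71 [529.  50.  10.] [80 80 82]
top strap (200, 194) 0.9 [571. 140.  93.] [180 181 185]
top strap_knob (198, 194) 0.98 [572. 146.  88.] [175 177 181]
scene tube (307, 312) 0.88 [ 671. -235.   53.] [179 151  95]
scene tube (252, 239) 0.87 [ 332. -284.   27.] [169 142  89]
scene tube (156, 336) 0.55 [ 600. -585.   42.] [169 143  89]
scene vblock (388, 249) 0.66 [503.  74.  11.] [54 56 59]
scene vblock (307, 313) 0.5 [ 670. -235.   49.] [175 148  93]
scene strap (427, 236) 0.88 [570. 150.  91.] [167 170 173]
scene strap_knob (421, 236) 0.93 [562. 136.  89.] [161 163 167]
```

View pics/top.png

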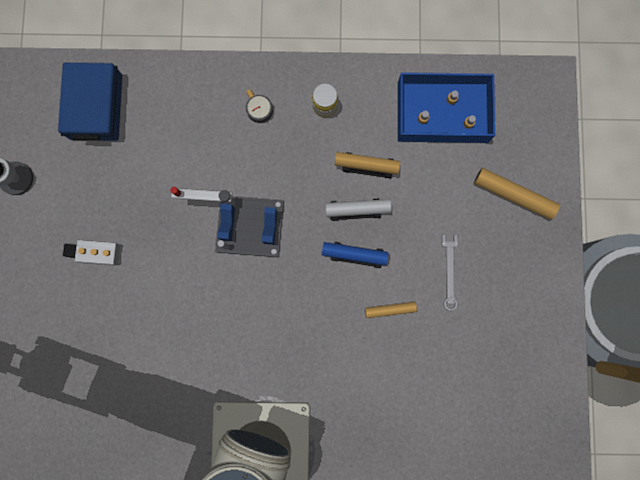

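View pics/scene.png

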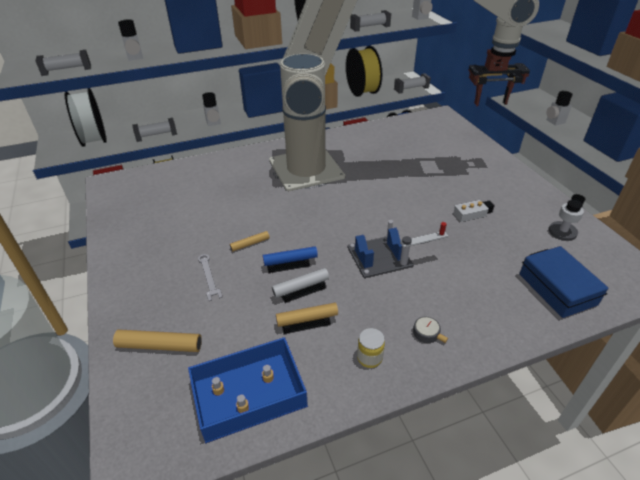

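The top picture shows three brass candidates. The one on the cradle is at (366,163), a small one lies on the bench at (390,310), and a large one lies at (516,193). I choose (366,163) because it is middle-sized, on a cradle, and in a row with the aluminium tube (360,209) and the blue tube (356,254). The fixture is at (250,226), the strap pivot at (224,196) and the red knob at (175,191).

Run:
```python
from h import *
def pca(Q):
    c=np.median(Q,0);u,s,vt=np.linalg.svd(Q[:,:2]-Q[:,:2].mean(0),full_matrices=False);a=vt[0]*np.sign(vt[0][1]);return a
for n,box in(("top",(320,140,415,185)),("scene",(270,298,345,332))):
    im=np.load(n+"im.npy");d=np.load(n+".npy");W=pts(n,d)
    hsv=cv2.cvtColor(im,cv2.COLOR_RGB2HSV)
    m=np.zeros(d.shape,bool);x0,y0,x1,y1=box;m[y0:y1,x0:x1]=1
    b=m&(hsv[...,0]>10)&(hsv[...,0]<28)&(hsv[...,1]>90)&(d>0)&(W[...,2]>25)&(W[...,2]<70)
    Q=W[b];a=pca(Q);nn=np.array([-a[1],a[0]])
    s=Q[:,:2]@a;w=Q[:,:2]@nn;z=Q[:,2]
    mid=lambda q:(np.percentile(q,1)+np.percentile(q,99))/2
    print(n,"tube n",len(Q),"ends",np.percentile(s,[1,99]).ptp() if 0 else np.diff(np.percentile(s,[1,99])),"width",np.diff(np.percentile(w,[1,99])),"ctr",mid(s)*a+mid(w)*nn,"yaw",np.arctan2(-a[0],a[1]),"ztop",np.percentile(z,[50,95]))
    # fixture blue
    H=hsv
    reg=(W[...,0]>430)&(W[...,0]<650)&(W[...,1]>-60)&(W[...,1]<130)&(d>0)
    bl=reg&(H[...,0]>100)&(H[...,0]<130)&(H[...,1]>110)&(W[...,2]>25)
    num,lab,st,ce=cv2.connectedComponentsWithStats(bl.astype(np.uint8))
    for i in range(1,num):
        if st[i,4]>60:
            Q=W[lab==i];t=Q[Q[:,2]>np.percentile(Q[:,2],40)]
            print(" blue",ce[i].round(),st[i,4],"min",Q.min(0).round(),"max",Q.max(0).round(),"mid",Q.mean(0).round(1))
    base=reg&(W[...,2]>4)&(W[...,2]<18)
    Q=W[base][:,:2].astype(np.float32);print(" base rect",cv2.minAreaRect(Q))
    red=((H[...,0]<6)|(H[...,0]>174))&(H[...,1]>150)&(W[...,0]>400)&(W[...,0]<700)&(W[...,1]>50)&(W[...,1]<350)&(d>0)
    print(" knob",red.sum(),np.median(W[red],0),W[red].max(0))
im=np.load("topim.npy")
c1=cv2.resize(im[145:180,320:410],None,fx=7,fy=7);c2=cv2.resize(im[170:265,165:290],None,fx=3,fy=3)
C=np.zeros((245+285,630,3),np.uint8);C[:245,:630]=c1;C[245:,:375]=c2;save("crop",C)
```

```text
top tube n 850 ends [145.47627992] width [29.11442746] ctr [ 661.69223111 -233.46965926] yaw -0.13153650645458384 ztop [48.28048081 54.116834  ]
 blue [226. 221.] 449 min [477.  75.  26.] max [557. 106.  74.] mid [516.5  88.5  53.2]
 blue [269. 225.] 409 min [470. -24.  26.] max [550.   4.  72.] mid [509.2 -10.9  54.1]
 base rect ((539.9453125, 34.691619873046875), (219.76675415039062, 189.1709747314453), 0.07428526878356934)
 knob 56 [572.05428628 188.24275819 123.65862265] [579.5064222  196.59650897 131.92325017]
scene tube n 777 ends [145.61857137] width [25.2732999] ctr [ 667.88898898 -234.78934821] yaw -0.1316769837284756 ztop [47.6294883  53.19438969]
 blue [394. 241.] 257 min [476.  74.  25.] max [558. 104.  68.] mid [514.7  83.9  48.4]
 blue [364. 250.] 323 min [471. -26.  25.] max [554.   4.  69.] mid [518.  -13.2  50.1]
 base rect ((539.583251953125, 34.728572845458984), (219.97352600097656, 188.75657653808594), 0.3259221017360687)
 knob 42 [579.59138895 187.0431221  115.12107566] [584.03969561 193.53398716 127.9566226 ]
```

View pics/crop.png

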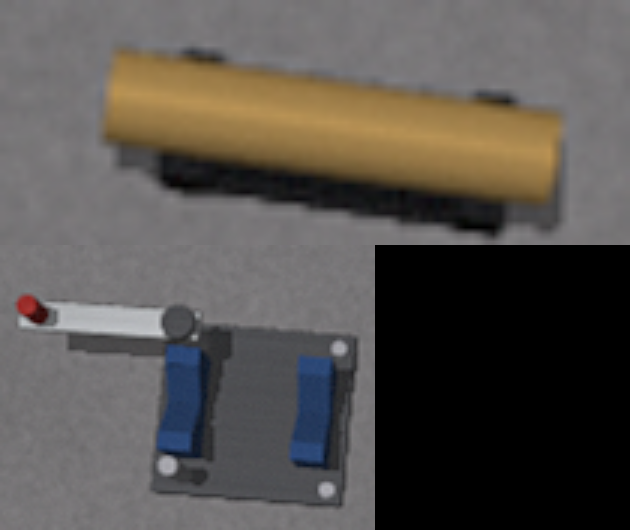

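The crop confirms a plain brass tube lying on a black cradle. The fixture has its strap aside, with the pivot post at its upper left and the red knob at the far left. Next I move above the fixture for a close wrist look, turning the tool on the way.

```bash
python3 -c "
from h import *
print(np.array(cams.get_calibration('wrist')['mount']).round(2), ctrl.tcp_to_grasp)"
python3 -m creep '[0.033,-0.056,0.013,-0.12, 0.066,-0.111,0.026,-0.24, 0.098,-0.167,0.039,-0.36, 0.131,-0.222,0.052,-0.48, 0.160,-0.272,0.065,-0.6, 0.19,-0.32,0.08,-0.72, 0.21,-0.36,0.09,-0.84, 0.23,-0.4,0.1,-0.96, 0.25,-0.43,0.11,-1.08, 0.27,-0.46,0.12,-1.2]' 1
```

```text
[[   0.     -0.96   -0.27   73.21]
 [   1.     -0.      0.      0.85]
 [  -0.     -0.27    0.96 -161.  ]
 [   0.      0.      0.      1.  ]] 18.700000000000003
t: 1.33
ee_pos: [391.5, 243.4, 312.3]
orientation: [2.15, 2.291, 0.001]
ft_force: [0.8, 0.7, -0.4]
width: 87.8
grasp_force: 0.0
```

```bash
python3 -m creep '[0.03,-0.04,0.005,-0.1, 0.06,-0.08,0.01,-0.15, 0.09,-0.12,0.015,-0.15, 0.122,-0.16,0.02,-0.15, 0.122,-0.17,0.02,-0.15, 0.122,-0.17,0.02,-0.15, 0.122,-0.17,0.02,-0.15]'
cat >> h.py <<'E'
def wristW():
    o=get_obs();im,d=cams.get_image("wrist")
    c=cams.get_calibration("wrist");K=np.array(c["mtx"]);M=np.array(c["mount"])
    v,u=np.mgrid[0:480,0:640]
    P=np.stack([(u-K[0,2])/K[0,0]*d,(v-K[1,2])/K[1,1]*d,d],-1)
    T=P@M[:3,:3].T+M[:3,3]
    return im,d,T@Ro.from_rotvec(o["orientation"]).as_matrix().T+np.array(o["ee_pos"]),o
E
python3 - <<'E'
from h import *
im,d,W,o=wristW();save("w1",im);np.savez("w1.npz",im=im,d=d,W=W)
R=Ro.from_rotvec(o["orientation"]).as_matrix();print(o["ee_pos"],R.round(3),o["qpos"])
H=cv2.cvtColor(im,cv2.COLOR_RGB2HSV)
bl=(H[...,0]>100)&(H[...,0]<130)&(H[...,1]>110)&(d>0)
num,lab,st,ce=cv2.connectedComponentsWithStats(bl.astype(np.uint8))
for i in range(1,num):
    if st[i,4]>300:
        Q=W[lab==i];t=Q[Q[:,2]>58]
        print("blue",ce[i].round(),st[i,4],Q.min(0).round(),Q.max(0).round(),"top rect",cv2.minAreaRect(t[:,:2].astype(np.float32)) if len(t)>5 else 0)
b=boxes_of("wrist","strap_knob");print(b[:2])
E
```

```text
t: 1.92
ee_pos: [513.9, 73.4, 331.6]
orientation: [2.314, 2.125, 0.0]
ft_force: [0.2, 0.7, -1.0]
width: 87.7
grasp_force: 0.0
[513.92201946  73.44802039 331.60013139] [[ 0.085  0.996  0.   ]
 [ 0.996 -0.085  0.   ]
 [ 0.     0.    -1.   ]] [1.18982591e-01 1.49745910e-01 1.74531102e+00 8.56533104e-05
 1.24633624e+00 2.04049064e-01]
blue [320. 178.] 1932 [476.  66.   7.] [561. 106.  65.] top rect ((515.7822265625, 90.6032485961914), (25.220355987548828, 78.4962387084961), 86.18814086914062)
blue [321. 260.] 2076 [470. -34.   7.] [554.   6.  65.] top rect ((509.5799560546875, -8.564271926879883), (24.566112518310547, 78.9752197265625), 86.13109588623047)
blue [288. 425.] 1205 [ 423. -309.   -0.] [512.  98. 438.] top rect ((510.2517395019531, 95.71330261230469), (3.770524024963379, 4.800415515899658), 32.62312698364258)
[{'centre': [370.2, 125.0], 'score': 0.96}]
```

View pics/w1.png

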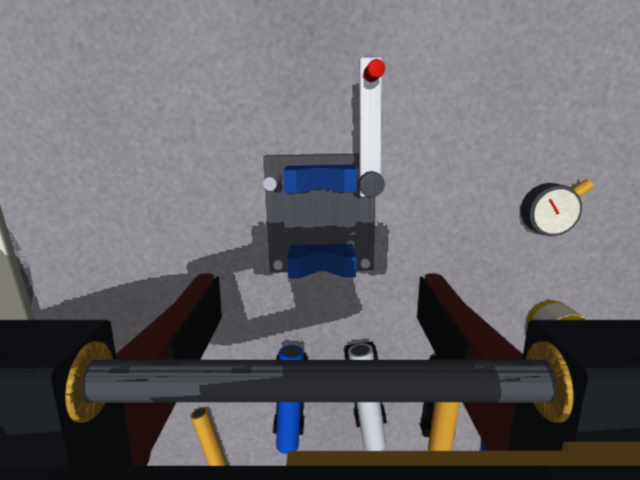

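The wrist picture shows both V supports at (320,178) and (321,260), the strap pivot at (371,183) and the knob at (375,69), with the tubes at the lower edge. The fixture centre is (512.7, 41.0) with yaw about −0.065, and the support sizes measure 25×79 mm as described. Now to the tube.

```bash
python3 -m creep '[0.02,-0.036,-0.01,-0.047, 0.04,-0.072,-0.02,-0.047, 0.06,-0.108,-0.03,-0.047, 0.08,-0.144,-0.04,-0.047, 0.1,-0.18,-0.05,-0.047, 0.12,-0.216,-0.06,-0.047, 0.14,-0.245,-0.07,-0.047, 0.151,-0.258,-0.08,-0.047, 0.151,-0.258,-0.08,-0.047, 0.151,-0.258,-0.08,-0.047]'
python3 - <<'E'
from h import *
im,d,W,o=wristW();save("w2",im)
R=Ro.from_rotvec(o["orientation"]).as_matrix();print(o["ee_pos"],"tooly",np.arctan2(R[1,1],R[0,1]))
H=cv2.cvtColor(im,cv2.COLOR_RGB2HSV)
b=(H[...,0]>10)&(H[...,0]<28)&(H[...,1]>90)&(d>0)&(W[...,2]>25)&(W[...,2]<70)&(abs(W[...,0]-664)<60)&(abs(W[...,1]+234)<110)
n,lab,st,ce=cv2.connectedComponentsWithStats(b.astype(np.uint8));i=1+np.argmax(st[1:,4]);print(ce[i],st[i])
Q=W[lab==i];print(cv2.minAreaRect(Q[:,:2].astype(np.float32)),np.percentile(Q[:,2],[5,50,98]))
t=Q[Q[:,2]>np.percentile(Q[:,2],98)-4];print(cv2.minAreaRect(t[:,:2].astype(np.float32)),t.mean(0))
E
```

```text
t: 2.85
ee_pos: [663.6, -181.0, 250.4]
orientation: [-2.356, -2.074, 0.002]
ft_force: [-0.6, -0.4, 0.6]
width: 87.4
grasp_force: 0.0
[ 663.61484454 -180.9711123   250.35583894] tooly -0.12713485754442594
[324.62540227 255.55331474] [ 309  182   34  151 4661]
((662.8118896484375, -233.80148315429688), (151.06036376953125, 32.74068832397461), 82.38154602050781) [38.24055255 46.74733281 49.73656942]
((662.4498901367188, -233.81382751464844), (150.35716247558594, 22.686487197875977), 82.99034881591797) [ 662.77621032 -229.27051229   47.91154456]
```

View pics/w2.png

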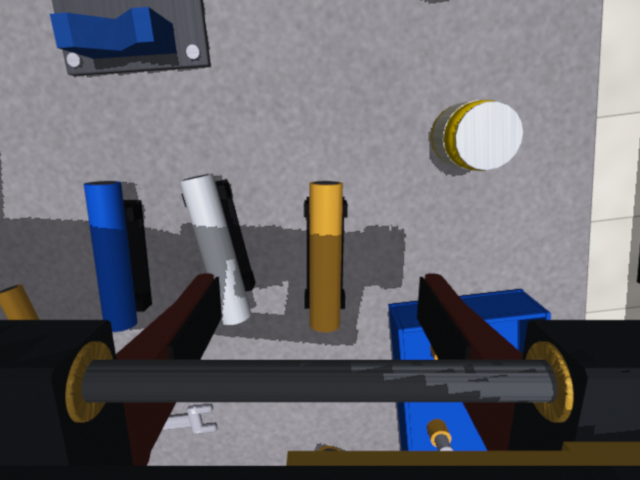

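This close view shows the brass tube at (325,255), measured 151×33 mm at (662.7, −233.8) with yaw −0.128, so size and place both fit. The aluminium tube is at (215,250) and the blue one at (107,255), with clear room for the fingers. Descending.

```bash
python3 -m creep '[-0.001,-0.03,0,0, -0.001,-0.053,0,0, -0.001,-0.053,-0.04,0, -0.001,-0.053,-0.08,0, -0.001,-0.053,-0.12,0, -0.001,-0.053,-0.155,0, -0.001,-0.053,-0.185,0, -0.001,-0.053,-0.21,0, -0.001,-0.053,-0.225,0, -0.001,-0.053,-0.233,0]'
python3 -m creep '[0,0,0,0, 0,0,0,0]'
```

```text
t: 3.73
ee_pos: [662.3, -233.4, 17.5]
orientation: [-2.355, -2.076, 0.001]
ft_force: [-0.3, 0.9, 0.3]
width: 87.9
grasp_force: 0.0
t: 3.9
ee_pos: [664.0, -235.2, 20.0]
orientation: [2.357, 2.075, 0.001]
ft_force: [0.9, 0.3, -1.0]
width: 87.8
grasp_force: 0.0
```

```bash
python3 -m creep '[0,0,0,0, 0,0,0,0, 0,0,0,0, 0,0,0,0, 0,0,0,0, 0,0,0,0, 0,0,0,0, 0,0,0,0]' 0
python3 -m creep '[0,0,0.003,0, 0,0,0.006,0, 0,0,0.015,0, 0,0,0.03,0, 0,0,0.05,0, 0,0,0.08,0, 0,0,0.11,0, 0,0,0.14,0, 0,0,0.14,0, 0,0,0.14,0]'
python3 -c "
from h import *
for k in range(3):
    o=get_obs();R=Ro.from_rotvec(o['orientation']).as_matrix();print(o['ee_pos'],np.arctan2(R[1,1],R[0,1]),o['ft_force']);cams.get_image('wrist')"
```

```text
t: 4.57
ee_pos: [663.0, -235.7, 18.5]
orientation: [-2.359, -2.075, 0.0]
ft_force: [-0.6, 0.1, 0.7]
width: 38.2
grasp_force: 0.0
t: 5.4
ee_pos: [664.5, -236.2, 161.8]
orientation: [2.355, 2.072, 0.004]
ft_force: [0.1, -0.8, -3.2]
width: 31.7
grasp_force: 30.0
[ 664.47354484 -236.19646545  161.81970111] -0.1280003743020298 [ 0.07924214 -0.77700742 -3.16380137]
[ 663.03627533 -235.59662822  159.35570425] -0.12794500588663268 [-0.87851998  0.53630442 -3.51458146]
[ 662.19114834 -235.31475408  157.80081461] -0.12795301112593435 [ 0.03765072 -0.52119784 -3.33773821]
```

```bash
python3 -m creep '[-0.01,0.018,0.005,0.01, -0.03,0.055,0.02,0.03, -0.049,0.09,0.03,0.063, -0.068,0.125,0.03,0.063, -0.087,0.16,0.03,0.063, -0.106,0.195,0.03,0.063, -0.125,0.23,0.03,0.063, -0.14,0.26,0.03,0.063, -0.148,0.272,0.03,0.063, -0.15,0.277,0.03,0.063]'
python3 -m creep '[0,0,0,0, 0,0,0,0, 0,0,0,0]'
python3 - <<'E'
from h import *
E=[];Y=[]
for k in range(4):
    im,d,W,o=wristW();E.append(o["ee_pos"]);R=Ro.from_rotvec(o["orientation"]).as_matrix();Y.append(np.arctan2(R[1,1],R[0,1]))
E=np.mean(E,0);print(E,np.mean(Y));save("w3",im)
W=W-np.array(o["ee_pos"])+E
H=cv2.cvtColor(im,cv2.COLOR_RGB2HSV)
L=(W-E)@R  # tool coords
b=(H[...,0]>10)&(H[...,0]<28)&(H[...,1]>90)&(d>0)&(abs(L[...,1])<25)&(abs(L[...,2]+19)<25)&(abs(L[...,0])<100)
Q=L[b];print("tube tool min/max",np.percentile(Q,[1,50,99],axis=0).round(1),len(Q))
print("+x end",np.percentile(Q[:,0],99.8))
bl=(H[...,0]>100)&(H[...,0]<130)&(H[...,1]>110)&(d>0)&(W[...,2]>25)&(W[...,2]<80)
n,lab,st,ce=cv2.connectedComponentsWithStats(bl.astype(np.uint8))
for i in range(1,n):
    if st[i,4]>300:
        Q=W[lab==i];t=Q[Q[:,2]>57];print(ce[i],cv2.minAreaRect(t[:,:2].astype(np.float32)),Q[:,2].max())
E
```

```text
t: 6.38
ee_pos: [510.6, 43.0, 187.2]
orientation: [-2.288, -2.149, 0.004]
ft_force: [-0.1, -0.4, -3.1]
width: 31.3
grasp_force: 30.0
t: 6.63
ee_pos: [513.9, 40.3, 188.3]
orientation: [2.293, 2.147, -0.0]
ft_force: [-0.4, 0.6, -3.4]
width: 31.7
grasp_force: 30.0
[513.81333121  40.22943912 188.36016756] -0.0664454566009172
tube tool min/max [[-55.  -15.1 -29.3]
 [ 29.3   0.1 -26.5]
 [ 76.1  15.4 -16.3]] 23199
+x end 76.77762981115563
[268.90466531 160.10344828] ((481.57916259765625, 92.78063201904297), (24.144100189208984, 9.655713081359863), 86.59803771972656) 64.16311211028204
[368.13612565 160.10732984] ((552.3115844726562, 88.03863525390625), (24.155332565307617, 7.261371612548828), 86.5519027709961) 64.20222758946267
[270.54774397 431.36096537] ((0.0, 0.0), (0.0, 0.0), 0.0) 50.05004207428112
```

View pics/w3.png

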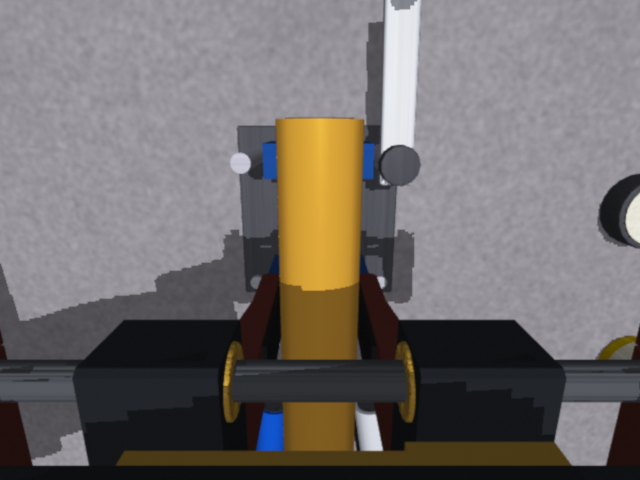

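The wrist picture shows the tube held level between the fingers over the notches, with supports visible at (269,160) and (368,160), and the strap still aside at (400,80). Its centre is about 1.5 mm along and it is lined up with the fixture. Lowering now.

```bash
python3 -m creep '[-0.0005,-0.001,-0.03,0, -0.0005,-0.001,-0.06,0, -0.0005,-0.001,-0.09,0, -0.0005,-0.001,-0.11,0, -0.0005,-0.001,-0.122,0, -0.0005,-0.001,-0.13,0, -0.0005,-0.001,-0.134,0, -0.0005,-0.001,-0.136,0, -0.0005,-0.001,-0.136,0, -0.0005,-0.001,-0.136,0]'
python3 -m creep '[0,0,-0.001,0, 0,0,-0.002,0, 0,0,-0.003,0, 0,0,-0.003,0]'
python3 -m creep '[0,0,-0.001,0, 0,0,-0.001,0]'
```

```text
t: 7.67
ee_pos: [513.3, 40.3, 53.3]
orientation: [2.292, 2.147, 0.002]
ft_force: [-0.0, -0.8, -3.2]
width: 31.5
grasp_force: 30.0
t: 8.0
ee_pos: [512.6, 40.4, 49.7]
orientation: [2.292, 2.148, 0.0]
ft_force: [0.1, -0.7, -3.5]
width: 31.4
grasp_force: 30.0
t: 8.17
ee_pos: [512.5, 40.3, 48.5]
orientation: [-2.292, -2.148, 0.0]
ft_force: [0.2, -0.3, -2.5]
width: 31.6
grasp_force: 30.0
```

```bash
python3 -m creep '[0,0,-0.0007,0, 0,0,-0.0007,0]'
python3 -m creep '[0,0,-0.0007,0, 0,0,-0.0007,0]'
python3 -m creep '[0,0,-0.0007,0, 0,0,-0.0007,0]'
```

```text
t: 8.33
ee_pos: [512.5, 40.3, 47.7]
orientation: [-2.292, -2.148, 0.0]
ft_force: [0.1, 0.3, -2.7]
width: 31.6
grasp_force: 30.0
t: 8.5
ee_pos: [512.6, 40.3, 47.1]
orientation: [2.292, 2.148, -0.0]
ft_force: [0.4, 1.0, -2.8]
width: 31.8
grasp_force: 30.0
t: 8.67
ee_pos: [513.0, 40.3, 46.6]
orientation: [2.292, 2.148, 0.001]
ft_force: [0.5, 0.1, -1.7]
width: 31.2
grasp_force: 30.0
```

```bash
python3 -m creep '[0,0,-0.0007,0, 0,0,-0.0007,0]'
python3 -m creep '[0,0,-0.0007,0, 0,0,-0.0007,0]'
```

```text
t: 8.83
ee_pos: [513.1, 40.3, 46.4]
orientation: [2.292, 2.148, 0.001]
ft_force: [-0.8, 0.4, 5.1]
width: 31.5
grasp_force: 30.0
t: 9.0
ee_pos: [513.1, 40.3, 46.4]
orientation: [2.292, 2.148, 0.001]
ft_force: [-3.0, -1.0, 13.5]
width: 31.4
grasp_force: 30.0
```

The tube touches down at the height expected for a seated tube, with little side force. I ease off, open, and retreat upward.

```bash
python3 -m creep '[0,0,0.0008,0, 0,0,0.0008,0]'
python3 -m creep '[0,0,0,0, 0,0,0,0, 0,0,0,0, 0,0,0,0, 0,0,0,0, 0,0,0,0, 0,0,0,0, 0,0,0,0]' 0.75
python3 -m creep '[0,0,0.01,0, 0,0,0.03,0, 0,0,0.06,0, 0,0,0.09,0, 0,0,0.12,0, 0,0.02,0.15,0, 0,0.04,0.18,0, 0,0.04,0.2,0, 0,0.04,0.2,0, 0,0.04,0.2,0]'
python3 - <<'E'
from h import *
E=[]
for k in range(3):
    im,d,W,o=wristW();E.append(o["ee_pos"])
E=np.mean(E,0);print(E,o["ft_force"]);save("w4",im);W=W-np.array(o["ee_pos"])+E
H=cv2.cvtColor(im,cv2.COLOR_RGB2HSV)
b=(H[...,0]>10)&(H[...,0]<28)&(H[...,1]>90)&(d>0)&(abs(W[...,0]-513)<50)&(abs(W[...,1]-41)<110)&(W[...,2]>30)
Q=W[b];print("tube",cv2.minAreaRect(Q[:,:2].astype(np.float32)))
for s in(-60,-30,0,30,60):
    q=Q[abs(Q[:,1]-41-s)<8];q=q[q[:,2]>np.percentile(q[:,2],98)-4] if len(q) else q
    print(s,len(q), q[:,2].max().round(1) if len(q) else 0, q[:,0].mean().round(1) if len(q) else 0)
red=((H[...,0]<6)|(H[...,0]>174))&(H[...,1]>150)&(d>0)&(abs(W[...,0]-550)<100)&(W[...,1]>90)&(W[...,2]>85)
K=W[red];print("knob",red.sum(),K.min(0),K.max(0),K[K[:,2]>K[:,2].max()-4].mean(0))
E
```

```text
t: 9.17
ee_pos: [513.1, 40.3, 46.4]
orientation: [2.292, 2.148, 0.001]
ft_force: [-1.5, 0.1, 6.6]
width: 31.6
grasp_force: 30.0
t: 9.83
ee_pos: [512.6, 40.3, 45.8]
orientation: [-2.292, -2.148, 0.0]
ft_force: [0.2, -0.3, 0.4]
width: 66.1
grasp_force: 0.0
t: 10.67
ee_pos: [513.0, 80.6, 247.3]
orientation: [2.29, 2.148, 0.004]
ft_force: [-0.5, 0.4, -0.8]
width: 65.7
grasp_force: 0.0
[512.27496772  80.25462411 246.125508  ] [-0.18066958 -0.07158699  0.46716247]
tube ((518.09619140625, 42.198307037353516), (151.05455017089844, 84.61844635009766), 87.32103729248047)
-60 320 77.6 509.5
-30 332 77.3 511.3
0 360 77.6 513.3
30 18 330.5 546.5
60 5981 355.3 531.4
knob 3764 [467.82945154  90.00038961  93.64053718] [588.55526834 199.63430944 328.80156757] [509.80898033  94.53980408 326.80114588]
```

View pics/w4.png

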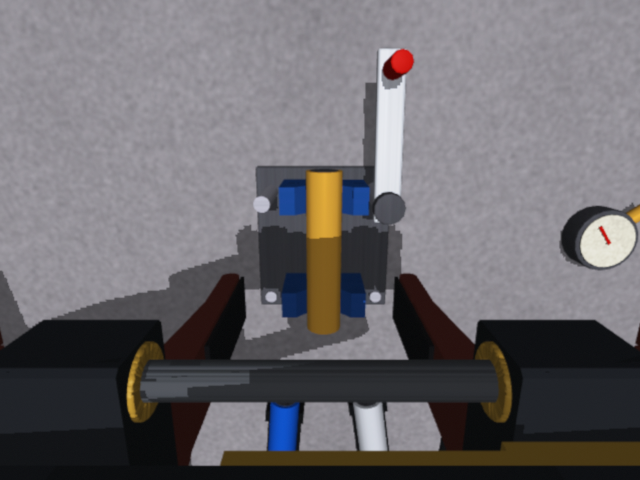

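The tube lies seated and level (top at 77.5 mm along its length), centred at y≈42. The strap is aside, with its knob at (400,61) and pivot at (390,207). Next I locate the knob and plan the swing.

Run:
```python
from h import *
im,d,W,o=wristW()
H=cv2.cvtColor(im,cv2.COLOR_RGB2HSV)
red=((H[...,0]<6)|(H[...,0]>174))&(H[...,1]>150)&(d>0);red[:, :380]=0;red[:,430:]=0;red[90:]=0;red[:35]=0
K=W[red];t=K[K[:,2]>K[:,2].max()-4];print(len(K),K.min(0),K.max(0),"top",len(t),cv2.minAreaRect(t[:,:2].astype(np.float32)))
al=(d>0)&(H[...,1]<40)&(abs(W[...,2]-88)<5)&(W[...,1]>105)&(abs(W[...,0]-575)<40)
print("strap",cv2.minAreaRect(W[al][:,:2].astype(np.float32)))
yaw=-0.065;c=np.array([512.7,41.]);Rf=lambda a:np.array([[np.cos(a),-np.sin(a)],[np.sin(a),np.cos(a)]])
p=c+Rf(yaw)@[52,50];k=np.array(cv2.minAreaRect(t[:,:2].astype(np.float32))[0])
v=Rf(-yaw)@(k-p);th0=np.arctan2(-v[0],v[1]);print("pivot",p,"knob",k,"r",np.hypot(*v),"th",th0)
for th in np.linspace(th0,1.57,9):
    print(round(th,3),(p+Rf(yaw+th)@[0,105]).round(1),(p+Rf(yaw+th)@[0,105]-k).round(1))
R=Ro.from_rotvec(o["orientation"]).as_matrix();print(o["ee_pos"],np.arctan2(R[1,1],R[0,1]),o["qpos"])
```

```text
618 [565.40728348 183.95916977  -2.07156475] [609.04628292 215.33635937 126.20565739] top 452 ((573.6613159179688, 191.61561584472656), (15.315967559814453, 14.252114295959473), 40.262413024902344)
strap ((571.5474243164062, 155.77041625976562), (102.42635345458984, 22.412981033325195), 87.0144271850586)
pivot [567.83790061  87.51679176] knob [573.66131592 191.61561584] r 104.26158132685192 th 0.009117024380247842
0.009 [573.7 192.4] [0.  0.7]
0.204 [553.3 191.5] [-20.4  -0.1]
0.399 [533.4 186.7] [-40.3  -4.9]
0.594 [514.8 178.1] [-58.9 -13.5]
0.79 [498.2 166.1] [-75.4 -25.5]
0.985 [484.3 151.2] [-89.3 -40.5]
1.18 [473.6 133.8] [-100.1  -57.9]
1.375 [466.4 114.6] [-107.3  -77. ]
1.57 [463.1  94.4] [-110.6  -97.2]
[511.53273808  79.90447121 244.60499857] -0.06539103927584086 [ 1.31982103e-01  2.39636294e-01  1.84325379e+00 -2.88214159e-05
  1.06120250e+00  1.97386604e-01]
```

```bash
python3 -m creep '[0.02,0.035,0,0, 0.04,0.07,0,0, 0.055,0.1,0,0, 0.062,0.112,-0.02,0, 0.062,0.112,-0.05,0, 0.062,0.112,-0.08,0, 0.062,0.112,-0.11,0, 0.062,0.112,-0.13,0, 0.062,0.112,-0.142,0, 0.062,0.112,-0.147,0]' 0.5
python3 -m creep '[0,0,0,0, 0,0,0,0, 0,0,0,0, 0,0,0,0, 0,0,0,0]' 0.27
python3 -c "
from h import *
E=[]
for k in range(4): E.append(get_obs()['ee_pos']);cams.get_image('wrist')
print(np.mean(E,0))"
```

```text
t: 11.7
ee_pos: [572.8, 191.5, 95.7]
orientation: [-2.291, -2.146, 0.007]
ft_force: [0.2, 0.5, -0.3]
width: 43.6
grasp_force: 0.0
t: 12.12
ee_pos: [575.3, 192.5, 100.1]
orientation: [2.292, 2.148, 0.003]
ft_force: [-0.7, -0.6, 0.1]
width: 24.3
grasp_force: 0.0
[575.06047918 192.48667955  99.78480478]
```

```bash
python3 -m creep '[-0.0084,0.0002,0,0.08, -0.0168,-0.0004,0,0.16, -0.0251,-0.0016,0,0.24, -0.0333,-0.0034,0,0.32, -0.0413,-0.006,0,0.4, -0.0491,-0.0091,0,0.48, -0.0566,-0.0129,0,0.56, -0.0638,-0.0172,0,0.64, -0.0706,-0.0221,0,0.72, -0.077,-0.0275,0,0.8]'
python3 -c "
from h import *
o=get_obs();R=Ro.from_rotvec(o['orientation']).as_matrix();print(np.arctan2(R[1,1],R[0,1]),o['qpos'])
im,d,W,o=wristW();save('w5',im)"
```

```text
t: 13.15
ee_pos: [497.7, 165.1, 99.2]
orientation: [1.269, 2.873, 0.002]
ft_force: [0.6, 2.1, -0.1]
width: 23.9
grasp_force: 0.7
0.7390281951822044 [ 2.97411584e-01  4.60844783e-01  1.93178459e+00  4.91971772e-04
  7.47649599e-01 -4.41976977e-01]
```

View pics/w5.png

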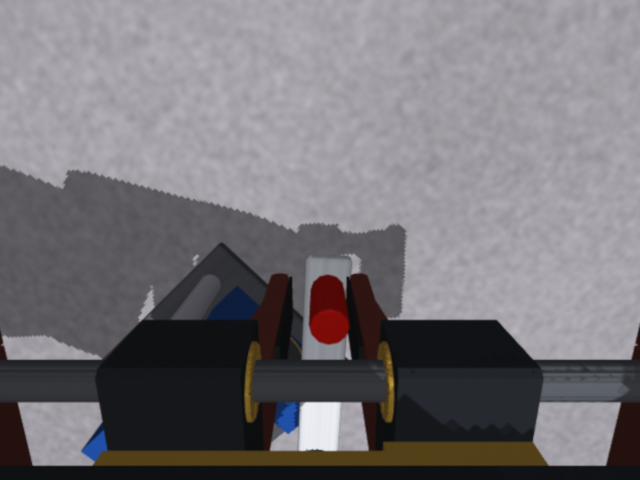

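The knob at (328,310) is caged between the fingers and the strap is following. I continue the arc.

```bash
python3 -m creep '[-0.006,-0.006,0,0.08, -0.0114,-0.0123,0,0.16, -0.0164,-0.0192,0,0.24, -0.0207,-0.0264,0,0.32, -0.0245,-0.0338,0,0.4, -0.0276,-0.0416,0,0.48, -0.0302,-0.0496,0,0.56, -0.0321,-0.0578,0,0.64, -0.033,-0.0636,0,0.7, -0.0335,-0.0678,0,0.74]'
python3 -m creep '[0,-0.001,0,0, 0,-0.002,0,0, 0,-0.003,0,0, 0,-0.003,0,0]'
python3 -m creep '[0,-0.001,0,0, 0,-0.002,0,0, 0,-0.002,0,0]'
```

```text
t: 14.03
ee_pos: [464.0, 96.8, 99.0]
orientation: [-0.149, -3.138, -0.0]
ft_force: [-0.8, 2.2, 0.2]
width: 23.7
grasp_force: 0.7
t: 14.37
ee_pos: [464.3, 94.1, 98.9]
orientation: [0.152, 3.138, -0.0]
ft_force: [-0.1, 0.0, -0.3]
width: 23.4
grasp_force: 0.0
t: 14.62
ee_pos: [464.1, 92.0, 98.8]
orientation: [-0.151, -3.138, 0.0]
ft_force: [-0.2, 1.8, -0.9]
width: 23.5
grasp_force: 0.4
```

```bash
python3 -m creep '[0,-0.001,0,0, 0,-0.002,0,0, 0,-0.002,0,0]'
python3 -m creep '[0,-0.001,0,0, 0,-0.002,0,0, 0,-0.002,0,0]'
```

```text
t: 14.87
ee_pos: [464.0, 89.9, 98.8]
orientation: [-0.151, -3.138, 0.0]
ft_force: [-0.5, 0.2, 0.1]
width: 23.7
grasp_force: 0.2
t: 15.12
ee_pos: [464.0, 88.7, 98.8]
orientation: [-0.152, -3.138, -0.002]
ft_force: [-1.1, 7.2, -0.6]
width: 24.0
grasp_force: 3.6
```

```bash
python3 -m creep '[0,-0.001,0,0, 0,-0.001,0,0]'
```

```text
t: 15.28
ee_pos: [464.0, 88.5, 98.9]
orientation: [-0.153, -3.138, -0.004]
ft_force: [-2.0, 12.4, -1.4]
width: 24.1
grasp_force: 6.6
```

The end stop is reached: the force rose and motion ceased at the expected place. I centre on the knob, open and withdraw.

```bash
python3 -m creep '[0,0.002,0,0, 0,0.004,0,0, 0,0.004,0,0]'
python3 -m creep '[0,0,0,0, 0,0,0,0, 0,0,0,0, 0,0,0,0]' 0.6
python3 -m creep '[0,0,0.02,0, 0,0,0.05,0, 0,0,0.09,0, 0,0,0.13,0, -0.02,0.03,0.17,0, -0.05,0.07,0.18,0, -0.08,0.11,0.18,0, -0.08,0.15,0.18,0, -0.08,0.18,0.18,0, -0.08,0.2,0.18,0]'
python3 - <<'E'
from h import *
S=[]
for n in("top","scene"):
    im,d=cams.get_image(n);W=pts(n,d);H=cv2.cvtColor(im,cv2.COLOR_RGB2HSV)
    red=((H[...,0]<6)|(H[...,0]>174))&(H[...,1]>150)&(d>0)&(abs(W[...,0]-500)<110)&(abs(W[...,1]-90)<100)&(W[...,2]>85)&(W[...,2]<140)
    print(n,red.sum(),np.median(W[red],0))
    b=(H[...,0]>10)&(H[...,0]<28)&(H[...,1]>90)&(d>0)&(abs(W[...,0]-513)<40)&(abs(W[...,1]-41)<100)&(W[...,2]>40)
    Q=W[b]
    for s in(-60,-30,0,65):
        q=Q[abs(Q[:,1]-41-s)<10]
        if len(q)>3: print(s,len(q),np.percentile(q[:,2],95).round(1),q[:,0].mean().round(1))
    c=im[150:270,160:320] if n=="top" else im[190:310,320:480]
    S.append(cv2.resize(c,None,fx=4 if 0 else 2.5,fy=2.5))
save("end",np.hstack(S));print(get_obs()["ee_pos"],get_obs()["ft_force"])
E
```

```text
t: 15.53
ee_pos: [464.3, 91.1, 98.9]
orientation: [0.15, 3.138, -0.0]
ft_force: [-0.3, -0.4, -0.0]
width: 23.6
grasp_force: 0.0
t: 15.87
ee_pos: [464.1, 90.9, 98.8]
orientation: [0.151, 3.138, -0.0]
ft_force: [0.0, -0.2, -0.1]
width: 47.2
grasp_force: 0.0
t: 16.7
ee_pos: [382.9, 293.5, 279.6]
orientation: [0.149, 3.137, 0.002]
ft_force: [0.5, -0.7, -0.2]
width: 52.7
grasp_force: 0.0
top 48 [462.44710994  91.30388994 123.83272242]
-60 124 78.7 507.9
-30 120 79.0 509.7
0 121 79.8 511.9
65 66 79.8 516.4
scene 40 [468.85546323  92.15013072 117.07090253]
-60 78 78.3 518.8
-30 78 79.8 520.6
0 75 79.1 522.5
65 8 78.7 522.9
[383.86525386 294.66278496 279.23735276] [ 0.9876662  -0.66843808 -0.17288916]
```

View pics/end.png

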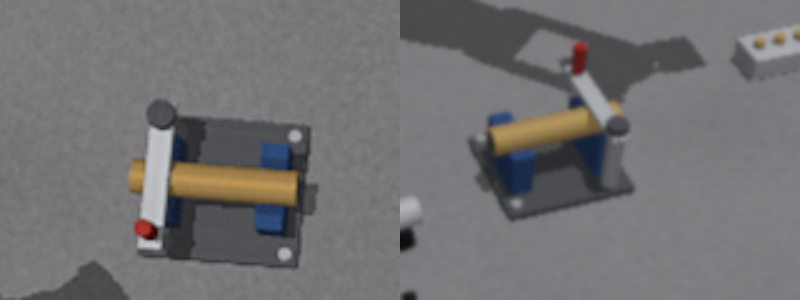

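Both views show the strap lying across the tube (knob at (145,228) in the left crop), with the tube level in both notches and the robot clear. Handing in.

```bash
python3 -c "
from h import *
print(ticket.close_job())"
```

```text
the job is handed in; nothing more can be done
None
```

The brass tube lies level and centred in both V-notches, the strap was swung across to its end stop after the tube was released, and the job was handed in at about 17 s with the robot clear; no verdict was returned.

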